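# Tell the lead-acid battery from its lithium twin by weight and present it to the scanner

### The arm

A 6-joint arm with a two-finger parallel gripper is mounted at the origin on the work surface. World frame = base frame: x ahead of the robot, y to its left, z up, the work surface at z = 0. Lengths are in m, angles in rad, forces in N, time in s.
With the tool pointing down it reaches from about 0.35 to 0.975 m from the base axis. Payload 4.9 kg.
Tool frame: the origin (TCP) lies between the finger pads; the fingertips stand 14 mm ahead of it and the grasp point (between the pads) lies 5 mm behind it (manip.finger_overhang is the distance from the TCP to the fingertips, in m); z points along the fingers, y is the line along which they close (so a half turn about z gives the same grasp; the last joint's range is limited). The gripper opens to 85 mm and grips with 20 to 120 N. Pads are 22 mm wide; open, the fingers measure 114 mm over their backs; the gripper's body (76 mm by 85 mm) begins 54 mm behind the grasp point. The pads swing forward as they close: fully open they stand 13 mm farther back than shut.
Start: joints at [1.03, 0.053, 1.613, -0, 1.476, -0.119], TCP at [0.256, 0.57, 0.218] pointing down, gripper open.
Joint ranges: [-3.01, 3.01], [-1.01, 2.22], [0.06, 2.58], [-1.02, 4.17], [0.09, 2.62], [-3.14, 3.14]. Speed limits (rad/s): [2.57, 2.57, 3.14, 3.14, 3.14, 3.14].

### API

Orientations are given as a unit quaternion [w, x, y, z].
In Python, from plant import manip, grab_frame gives the robot as it stands.
- The arm moves only by the tool servo_tool, never from a script. Its argument "deltas" is a list that holds one entry, the list of rows, each a list of 5 numbers: the opening in per cent of the stroke, from 0 (shut) to 100 (fully open), then the shift along the world's x, y, z in m, then the turn about the world's z in degrees. A call has exactly 8 rows; each row shifts and turns the commanded pose from where the row before left it; what a row does not reach is not made up. A row lasts 1/10 s, in which the tool goes at most 50 mm and 8.59 degrees, less where a joint would pass 70% of its speed; a pose out of reach is approached as far as the arm can. A call is refused whole if a number of a shift passes 0.05 or a number of a turn 8.59, either way. A call with a gripper value outside its range is refused whole. The fingers move at their own pace and stop on an object; the grip force is fixed at half the most. Time passes only in rows, so rows that do not move let the fingers close, or fill a call up. It gives the time, the measured TCP pose, the force, the opening and the grip force at its end, in the units of the state.
- manip.state(): the state, without advancing time (a new reading comes with each control period).
- grab_frame(name): name is "scene" or "top"; returns a dict with "pixels" (384x512x3 uint8, red, green, blue), "z_map" (384x512 float32, m along the optical axis (not along the pixel's ray), 0 where there is no reading), "fx", "fy", "cx", "cy" (pixels), "rvec" (rotation vector, rad) and "tvec" (3), from world to camera coordinates, as OpenCV has them. Camera axes: x right, y down, z forward; pixel columns grow to the right and rows downward; lengths in m; the calibration is good to about 2 mm. A picture is of the moment at which its call begins.
- manip.job_done(): hands the job in; it is judged then, once.
The state is a dict: "time": time; "joint_pos": joint angles; "joint_vel": joint speeds; "joint_efforts": joint torques, N m; "tool_pos": TCP position; "tool_rot": TCP orientation; "contact_force": force on the tool from outside, world axes, zero at the start; "ft_torque": the same for the moment, N m; "gripper_width": opening from 0.0 (shut) to 1.0 (fully open); "grasp_force": force on a finger pad.
Only numpy, scipy, OpenCV 4.12 (cv2) and the standard library are available. Lean on these libraries where they do the work, as an engineer would, in place of code of your own. Each camera call takes 0.05 s, during which the arm holds its last target. There are 200 camera calls.

### The job

Two batteries in the same case stand on the rubber mat, one lead-acid and one a much lighter lithium replacement: first press both orange terminal covers down until they are fully home, and only then lift each battery in turn to feel which is the heavier. The lighter one must end up standing upright on the mat again, set down and not dropped, and you finish still holding the heavier one upright and steady in front of the scanner without touching it, level with the scanner's window and with one labelled narrow end squarely facing the window about 8 cm away. Keep both batteries upright throughout and leave the meter, tape roll, screwdriver and carton where they are.

Things in the scene. Friction and masses are not known exactly. Their poses are not given: they have to be found in the camera images.
- pack_1: one of two outwardly identical sealed batteries, dark grey case 97 (its x) x 43 (its y) x 50 mm high, standing on the mat; origin at the centre of the underside, z up. A white code label on each narrow end (facing its +x and -x). Grip it by the two broad sides (43 mm apart), below the cover. Weight unknown: one battery weighs 0.45 to 0.7 kg, the other 0.18 to 0.28 kg, and either may be the heavy one from one start to the next
- pack_2: the other battery, same size, axes and look as pack_1; weight unknown
- cover_1 (a joint): how far the orange push-on terminal cover of pack_1 stands proud, in m: 0 = fully home (a hard stop), it starts 0.004 to 0.008. It slides straight down against about 7 N of friction, stays where it is left and does not spring back
- cover_2 (a joint): the same for the cover of pack_2
- cover_1_top (a point): centre of the flat top of the orange cover of pack_1 (cover 94 x 40 x 12 mm, in the battery's axes); when home it lies 62 mm above the battery's underside. Proud, a white band shows under the cover
- cover_2_top (a point): the same point on the cover of pack_2
- mat: dark green rubber mat fixed to the bench, 240 (its x) x 400 (its y) x 3 mm; origin at the centre of its underside, on the bench
- scanner_window (a point): centre of the dark red upright window (62 x 60 mm) of a fixed black code scanner on a round foot, 100 mm above the bench; -x of this frame points straight out of the window, z up. The scanner head is 80 mm wide, 55 mm deep behind the window and reaches 140 mm above the bench; its foot is 90 mm across
- meter: yellow multimeter lying on the bench, 165 x 80 x 45 mm, origin under its centre; leave alone
- tape: blue roll of tape lying flat, 68 mm across, 19 mm high, origin under its centre; leave alone
- screwdriver: screwdriver with a red handle lying on the bench, about 0.2 m long; leave alone
- carton: small cardboard carton 80 x 110 x 60 mm, origin under its centre; leave alone
Not all that is in view belongs to the job. There is more than one size of the part that bears scanner_window; the job needs the middle-sized.

How it is judged:
On the way, in this order (a step that is already met when the one before it is completed fails the run):
1. both terminal covers pressed fully home (within 1.5 mm) while both batteries stand on the mat (value of joint each of cover_1, cover_2 below 0.0015 m and height (world z) of each of pack_1, pack_2 below 0.008 m), for 0.1 s.
2. the lighter battery lifted clear (underside more than 20 mm above the bench) in the gripper while the heavier one (over 3.6 N on the mat) stands (((height (world z) of pack_2 above 0.02 m and contact force between the fingers and pack_2 above 1 N and height (world z) of pack_1 below 0.008 m and contact force between pack_1 and mat above 3.6 N and contact force between the fingers and pack_1 below 0.1 N) or (height (world z) of pack_1 above 0.02 m and contact force between the fingers and pack_1 above 1 N and height (world z) of pack_2 below 0.008 m and contact force between pack_2 and mat above 3.6 N and contact force between the fingers and pack_2 below 0.1 N))), for 0.2 s.
3. the lighter battery (under 3.6 N on the mat) stands upright on the mat again, let go, and the heavier is lifted clear in the gripper (((height (world z) of pack_1 above 0.02 m and contact force between the fingers and pack_1 above 1 N and height (world z) of pack_2 below 0.008 m and angle between pack_2's own z axis and vertical below 0.1 rad and contact force between the fingers and pack_2 below 0.1 N and contact force between pack_2 and mat between 1 and 3.6 N) or (height (world z) of pack_2 above 0.02 m and contact force between the fingers and pack_2 above 1 N and height (world z) of pack_1 below 0.008 m and angle between pack_1's own z axis and vertical below 0.1 rad and contact force between the fingers and pack_1 below 0.1 N and contact force between pack_1 and mat between 1 and 3.6 N))), for 0.2 s.
At the end, for the whole second after the job is handed in: Heavier battery held still, upright (0.25 rad), label end 30-130 mm before the window, centred on it within 35 mm sideways and in height, square within 0.35 rad; lighter one standing free, its centre over the mat; both covers home within 1.5 mm (value of joint each of cover_1, cover_2 below 0.0015 m and ((x of pack_1 in the frame of scanner_window between -0.1785 and -0.0785 m and y of pack_1 in the frame of scanner_window between -0.035 and 0.035 m and z of pack_1 in the frame of scanner_window between -0.06 and 0.01 m and angle between the x axis of pack_1 and the x axis of scanner_window, either way round below 0.35 rad and angle between pack_1's own z axis and vertical below 0.25 rad and contact force between the fingers and pack_1 above 1 N and linear speed of pack_1 below 0.03 m/s and height (world z) of pack_2 between 0.001 and 0.008 m and angle between pack_2's own z axis and vertical below 0.1 rad and linear speed of pack_2 below 0.02 m/s and contact force between the fingers and pack_2 below 0.1 N and contact force between pack_2 and mat between 1 and 3.6 N and x of pack_2 in the frame of mat between -0.12 and 0.12 m and y of pack_2 in the frame of mat between -0.2 and 0.2 m) or (x of pack_2 in the frame of scanner_window between -0.1785 and -0.0785 m and y of pack_2 in the frame of scanner_window between -0.035 and 0.035 m and z of pack_2 in the frame of scanner_window between -0.06 and 0.01 m and angle between the x axis of pack_2 and the x axis of scanner_window, either way round below 0.35 rad and angle between pack_2's own z axis and vertical below 0.25 rad and contact force between the fingers and pack_2 above 1 N and linear speed of pack_2 below 0.03 m/s and height (world z) of pack_1 between 0.001 and 0.008 m and angle between pack_1's own z axis and vertical below 0.1 rad and linear speed of pack_1 below 0.02 m/s and contact force between the fingers and pack_1 below 0.1 N and contact force between pack_1 and mat between 1 and 3.6 N and x of pack_1 in the frame of mat between -0.12 and 0.12 m and y of pack_1 in the frame of mat between -0.2 and 0.2 m))); the arm keeps its last pose, push and grip.
It fails at once if a battery is lifted while its cover still stands proud ((height (world z) of pack_1 above 0.015 m and value of joint cover_1 above 0.0025 m) or (height (world z) of pack_2 above 0.015 m and value of joint cover_2 above 0.0025 m)).
It fails at once if a battery is tipped by more than 0.5 rad (angle between any of pack_1, pack_2's own z axis and vertical above 0.5 rad).
It fails at once if a battery is dropped (moves faster than 0.45 m/s out of the gripper) ((linear speed of pack_1 above 0.45 m/s and contact force between the fingers and pack_1 below 0.1 N) or (linear speed of pack_2 above 0.45 m/s and contact force between the fingers and pack_2 below 0.1 N)).
It fails at once if the scanner is touched by a battery or the arm (contact force between scanner and pack_1 above 0.5 N or contact force between scanner and pack_2 above 0.5 N or contact force between scanner and the arm above 0.5 N or contact force between scanner and the fingers above 0.5 N).
It fails at once if the meter, tape, screwdriver or carton is moved by more than 20 mm (distance of any of meter, tape, screwdriver, carton from where it was at the start of the episode above 0.02 m).
It also fails if it takes over 72 s, if anything falls off the work surface, if the arm or the gripper's body presses on something with over 40 N, if the wrist force passes 120 N, or if a joint passes its speed limit or range.

## Working session

There is one attempt and no reset: what is moved stays moved. The work goes in short steps, Python scripts to look and compute and a tool call to move; the robot and the scene stay as the last step left them, time stands still between calls to the robot, and variables do not carry over. Pictures are saved under pics/ and viewed, at most 10 in all, crops included, and the job is handed in when it is done.

Besides the shell and the picture viewer there is one more tool, called in YAML: its name, and indented under it one key for each argument. servo_tool: Moves the arm, as the interface text tells. Its arguments: {"type":"object","properties":{"deltas":{"type":"array"}},"required":["deltas"]}

```bash
ls; mkdir -p pics
cat > h.py <<'E'
import numpy as np, cv2
from plant import manip, grab_frame
def save(f,n,crop=None,s=1):
    p=f["pixels"]
    if crop: x0,y0,x1,y1=crop; p=p[y0:y1,x0:x1]
    cv2.imwrite("pics/"+n, cv2.resize(p[...,::-1],None,fx=s,fy=s,interpolation=cv2.INTER_CUBIC))
def cloud(f):
    z=f["z_map"]; v,u=np.mgrid[:z.shape[0],:z.shape[1]]
    c=np.stack([(u-f["cx"])/f["fx"]*z,(v-f["cy"])/f["fy"]*z,z],-1)
    R=cv2.Rodrigues(np.array(f["rvec"],float))[0]
    w=(c-np.array(f["tvec"]).ravel())@R
    w[z==0]=np.nan
    return w
E
python3 - <<'E'
from h import *
for n in("scene","top"):
    f=grab_frame(n); save(f,n+"0.png",s=1.5); np.save(n+"0.npy",cloud(f)); np.save(n+"0p.npy",f["pixels"])
print(manip.state())
E
```

```text
pics
{'time': 0.1, 'joint_pos': array([ 1.03000744e+00,  5.33264144e-02,  1.61412469e+00, -6.62332648e-06,
        1.47598327e+00, -1.18998295e-01]), 'joint_vel': array([ 0.0014788 , -0.00175442, -0.00267787,  0.00051694,  0.00222675,
        0.00104703]), 'joint_efforts': array([ 2.13099629e-04, -3.94904816e+01, -3.71364105e+01, -1.37427769e-04,
        3.94122675e-03,  9.05839585e-06]), 'tool_pos': array([0.25557681, 0.56973132, 0.21698303]), 'tool_rot': array([-2.95188259e-04,  2.09335046e-01,  9.77843541e-01, -8.72276379e-04]), 'contact_force': array([ 0.12374663, -0.47690709, -0.65634444]), 'ft_torque': array([ 0.00734975,  0.01797901, -0.02754568]), 'grasp_force': 0.0, 'gripper_width': 1.0021233286041875}
```

View pics/scene0.png

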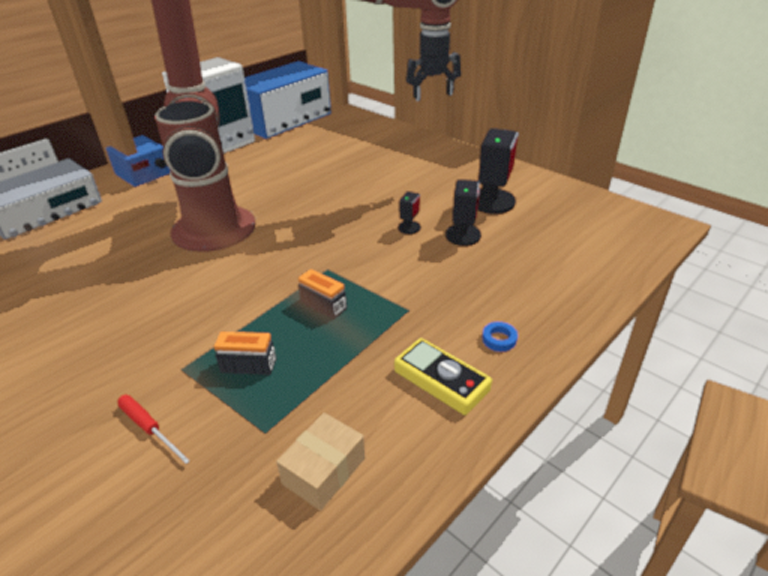

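View pics/top0.png

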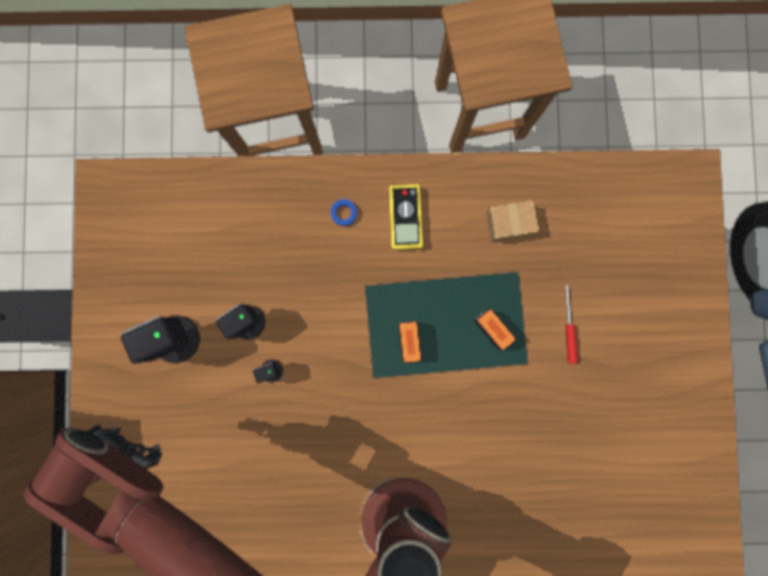

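Candidates for the scanner, in the scene picture: large (497,165), middle (464,210) and small (409,212). In the top view they are (160,338), (240,320) and (268,371). The batteries are at top (410,342) and (495,330). I choose the middle scanner and check it in a close crop and by measurement.

```bash
cat > m.py <<'E'
from h import *
def rect(w,m,n):
    P=w[m]; P=P[:,:2]; r=cv2.minAreaRect((P*1000).astype(np.float32)); b=cv2.boxPoints(r)
    i=0 if np.linalg.norm(b[1]-b[0])>np.linalg.norm(b[2]-b[1]) else 1
    d=b[i+1]-b[i]
    print(n,"c",np.round(r[0],1),"size",np.round(r[1],1),"long-axis deg",round(np.degrees(np.arctan2(d[1],d[0]))%180,1),"z",np.round(np.nanpercentile(w[m][:,2],[5,50,95])*1000,1),m.sum())
E
python3 - <<'E'
from m import *
for n in("scene","top"):
    w=np.load(n+"0.npy"); p=np.load(n+"0p.npy").astype(int); R,G,B=p[...,0],p[...,1],p[...,2]
    mat=(w[...,2]<.01)&(G>R+8)&(w[...,0]>.2)&(w[...,0]<.8)
    org=(R>150)&(B<80)&(R>1.6*G)&(w[...,2]>.045)&(w[...,2]<.085)
    for name,mm in(("mat",mat),("org",org)):
        k,l,st,_=cv2.connectedComponentsWithStats(mm.astype(np.uint8))
        for i in range(1,k):
            if st[i,4]>60: rect(w,l==i,n+" "+name+str(st[i,:4]))
    ob=(w[...,2]>.02)&(w[...,2]<.25)&(abs(w[...,0]-.5)<.45)
    k,l,st,_=cv2.connectedComponentsWithStats(ob.astype(np.uint8))
    for i in range(1,k):
        if st[i,4]>60: rect(w,l==i,n+" obj"+str(st[i,:4]))
    red=(R>60)&(R>2.2*G)&(R>1.5*B)&(w[...,1]>.25)&(w[...,2]>.03)&(w[...,2]<.2)
    k,l,st,_=cv2.connectedComponentsWithStats(red.astype(np.uint8))
    for i in range(1,k):
        if st[i,4]>20: rect(w,l==i,n+" red"+str(st[i,:4]))
f={"pixels":np.load("scene0p.npy")}; save(f,"sc1.png",(250,70,380,175),5)
E
```

```text
scene mat[125 180 147 108] c [ 494.  -119.2] size [237.8 396.9] long-axis deg 94.3 z [0.4 2.8 5.2] 5346
scene org[205 182  18  10] c [451.9 -22.6] size [60.8 20.8] long-axis deg 6.8 z [67.6 69.6 71.5] 80
scene org[149 223  24   6] c [ 478.1 -235.3] size [60.4 22.4] long-axis deg 33.0 z [69.8 72.1 74.2] 117
scene org[143 231  34   3] c [ 490.3 -248.9] size [89.8  6. ] long-axis deg 37.6 z [62.2 66.5 70.7] 69
scene obj[339   0 173  75] c [ 339.1 1839.9] size [1183.6  542.4] long-axis deg 88.2 z [ 30.5 126.  233.4] 5972
scene obj[301  85  44  70] c [491.1 486.8] size [ 86.9 290.7] long-axis deg 103.8 z [ 35.5 132.6 191.3] 1472
scene obj[112  97  48  61] c [ 76.3 -19.8] size [135.8  52.4] long-axis deg 89.9 z [ 31.2 146.6 242.7] 1391
scene obj[266 127  14  22] c [384.2 328.8] size [36.9 58.3] long-axis deg 105.1 z [40.1 75.8 94.7] 244
scene obj[198 179  33  30] c [451.  -23.3] size [101.8  45. ] long-axis deg 5.0 z [24.1 58.7 70.7] 615
scene obj[142 221  41  25] c [ 477.9 -234.7] size [98.5 48.9] long-axis deg 37.7 z [24.3 60.5 73.3] 879
scene obj[263 225  65  47] c [770.2 -20.6] size [1
[... 1221 characters left out ...]
0  24] c [504.7 389.2] size [58.2 81.7] long-axis deg 123.3 z [ 76.7 136.7 142.2] 467
top obj[317 207  26  27] c [ 474.9 -235.1] size [97.4 43.3] long-axis deg 38.9 z [35.2 70.2 75.7] 346
top obj[ 80 210  46  33] c [465.7 572.1] size [ 79.  109.2] long-axis deg 113.9 z [100.  187.5 193.4] 1023
top obj[266 215  15  27] c [448.  -23.5] size [98.  43.3] long-axis deg 5.4 z [50.4 68.3 73. ] 311
top obj[377 216   8  27] c [ 436.  -434.3] size [98.8 23.8] long-axis deg 1.5 z [20.6 24.5 29.2] 127
top obj[169 242  18  14] c [379.5 329.1] size [37.7 54.8] long-axis deg 107.4 z [62.6 91.1 96.3] 181
top obj[255 328  44  29] c [ 74.2 -18.4] size [ 48.  135.2] long-axis deg 90.0 z [ 24.1  92.4 246.8] 412
```

View pics/sc1.png

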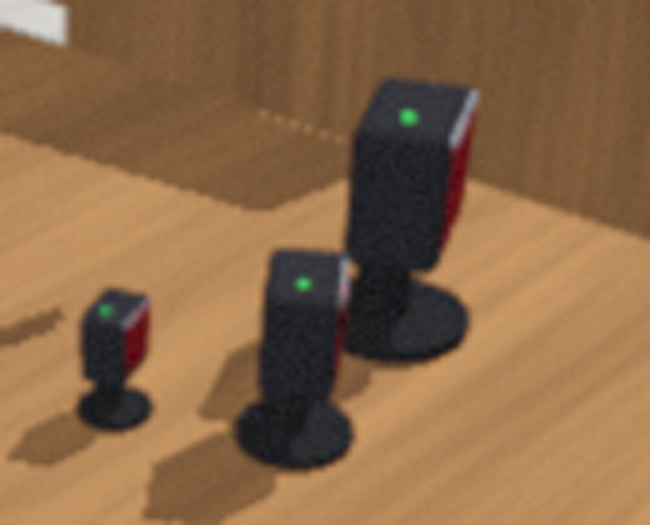

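The crop and numbers confirm the middle scanner: its head measures 58x82 mm seen from above and its top is at 0.14 m. It sits at (0.505, 0.389), and the red window faces about +33° (+x,+y). Battery A is at (0.449,-0.023) on a 5.5° axis, and B is at (0.475,-0.236) on a 38.8° axis. The fingers start closing while the arm moves to A.

servo_tool:
  deltas:
    - [[0,0.012,-0.037,-0.005,-8.5],[0,0.012,-0.037,-0.005,-8.5],[0,0.012,-0.037,-0.005,-8.5],[0,0.012,-0.037,-0.005,-8.5],[0,0.012,-0.037,-0.005,-8.5],[0,0.012,-0.037,-0.005,-8.5],[0,0.012,-0.037,-0.005,-8.5],[0,0.012,-0.037,-0.005,-8.5]]

```text
time: 0.9
tool_pos: [0.3518, 0.2726, 0.1775]
tool_rot: [0.0, 0.722, 0.692, -0.0]
contact_force: [0.7, -0.3, -0.3]
gripper_width: 0.002
grasp_force: 0.0
```

servo_tool:
  deltas:
    - [[0,0.012,-0.037,-0.005,-8.5],[0,0.012,-0.037,-0.005,-8.5],[0,0.012,-0.037,-0.005,-8.5],[0,0.012,-0.037,-0.005,-8.5],[0,0.012,-0.037,-0.005,-8.5],[0,0.012,-0.037,-0.005,-8.5],[0,0.012,-0.037,-0.005,-8.5],[0,0.012,-0.037,-0.005,-8.5]]

```text
time: 1.7
tool_pos: [0.4478, -0.0234, 0.1376]
tool_rot: [-0.0, 0.986, 0.169, -0.0]
contact_force: [0.6, -0.1, 0.7]
gripper_width: -0.002
grasp_force: 0.0
```

Run:
```python
from m import *
s=manip.state(); print(s["tool_pos"],s["joint_pos"],s["contact_force"],manip.finger_overhang)
for n in("scene","top"):
    w=np.load(n+"0.npy")
    rect(w,(w[...,2]>.132)&(w[...,2]<.15)&(abs(w[...,0]-.505)<.06)&(abs(w[...,1]-.389)<.06),n)
```

```text
[ 0.44779831 -0.02335786  0.13761283] [-2.18456054e-01 -3.29223002e-01  2.09350611e+00  1.57724736e-04
  1.37745141e+00  1.01258621e+00] [ 0.58669129 -0.10834997  0.68145948] 0.014
scene c [506.6 389. ] size [55.3 81.3] long-axis deg 125.5 z [133.1 138.4 141.1] 186
top c [504.8 389.2] size [56.7 79.6] long-axis deg 123.7 z [133.3 138.1 142.5] 346
```

servo_tool:
  deltas:
    - [[0,0.001,0,-0.015,-4],[0,0,0,-0.015,-4],[0,0,0,-0.015,-4],[0,0,0,-0.004,-2.3],[0,0,0,-0.002,0],[0,0,0,-0.002,0],[0,0,0,-0.001,0],[0,0,0,-0.001,0]]

```text
time: 2.5
tool_pos: [0.4491, -0.0218, 0.0834]
tool_rot: [0.0, 0.999, 0.048, 0.0]
contact_force: [0.1, 0.0, 0.6]
gripper_width: -0.001
grasp_force: 0.0
```

servo_tool:
  deltas:
    - [[0,0,0,-0.001,0],[0,0,0,-0.001,0],[0,0,0,-0.001,0],[0,0,0,-0.0005,0],[0,0,0,-0.0005,0],[0,0,0,0,0],[0,0,0,0,0],[0,0,0,0,0]]

```text
time: 3.3
tool_pos: [0.4489, -0.0218, 0.0792]
tool_rot: [0.0, 0.999, 0.048, 0.0]
contact_force: [-0.7, -0.1, 0.2]
gripper_width: -0.004
grasp_force: 0.0
```

servo_tool:
  deltas:
    - [[0,0,0,-0.001,0],[0,0,0,-0.001,0],[0,0,0,0,0],[0,0,0,0,0],[0,0,0,0,0],[0,0,0,0,0],[0,0,0,0,0],[0,0,0,0,0]]

```text
time: 4.1
tool_pos: [0.4489, -0.0218, 0.0771]
tool_rot: [0.0, 0.999, 0.048, 0.0]
contact_force: [0.0, -0.0, 0.7]
gripper_width: 0.003
grasp_force: 0.0
```

Run:
```python
from h import *
f=grab_frame("scene"); save(f,"a1.png",(130,160,250,260),6)
w=cloud(f)
```

```text
(no output)
```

View pics/a1.png

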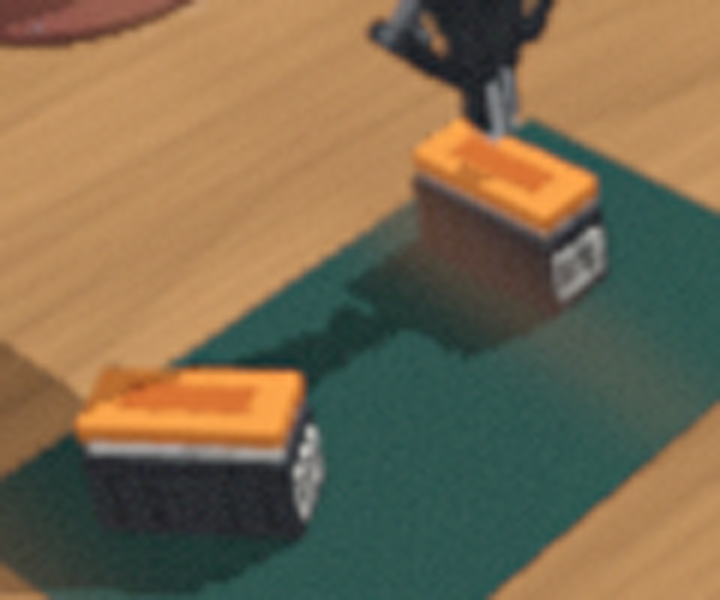

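Run:
```python
from h import *
for n in("scene","top"):
    f=grab_frame(n); w=cloud(f); p=f["pixels"].astype(int)
    gray=(p.max(-1)-p.min(-1)<30)
    m=(abs(w[...,0]-.449)<.05)&(abs(w[...,1]+.022)<.04)&(w[...,2]>.076)&(w[...,2]<.2)
    P=w[m]; o=np.argsort(P[:,2]); print(n,m.sum()); print(np.round(P[o[:60:3]]*1000))
    org=(abs(w[...,0]-.449)<.03)&(abs(w[...,1]+.022)<.012)&(w[...,2]>.05)&(w[...,2]<.076)&(p[...,0]>1.5*p[...,2])
    print("cover z",np.median(w[org][:,2]),org.sum())
```

```text
scene 464
[[446. -29.  89.]
 [457. -25.  92.]
 [457. -17.  96.]
 [458. -21.  98.]
 [456. -28. 101.]
 [459. -26. 102.]
 [455. -31. 102.]
 [458. -17. 103.]
 [451. -11. 104.]
 [452. -27. 106.]
 [458. -16. 107.]
 [453. -36. 108.]
 [439. -36. 109.]
 [459. -29. 110.]
 [446. -37. 112.]
 [455. -29. 113.]
 [453. -35. 115.]
 [451. -37. 115.]
 [446. -36. 116.]
 [454. -11. 117.]]
cover z 0.06931400479033438 91
top 0
[]
cover z nan 0
  return _methods._mean(a, axis=axis, dtype=dtype,
  ret = ret.dtype.type(ret / rcount)
```

Run:
```python
from h import *
w=np.load("scene0.npy")
m=(abs(w[...,0]-.256)<.09)&(abs(w[...,1]-.57)<.09)&(w[...,2]>.12)&(w[...,2]<.45)
P=w[m]; print(m.sum()); h,e=np.histogram(P[:,2],bins=np.arange(.18,.4,.01)); print(list(zip(np.round(e,2),h)))
P=P[np.argsort(P[:,2])];print(np.round(P[:40:3]*1000))
print(P.mean(0))
s=manip.state(); print(s["tool_pos"],s["joint_pos"])
```

```text
1153
[(np.float64(0.18), np.int64(0)), (np.float64(0.19), np.int64(0)), (np.float64(0.2), np.int64(0)), (np.float64(0.21), np.int64(0)), (np.float64(0.22), np.int64(0)), (np.float64(0.23), np.int64(0)), (np.float64(0.24), np.int64(11)), (np.float64(0.25), np.int64(23)), (np.float64(0.26), np.int64(24)), (np.float64(0.27), np.int64(27)), (np.float64(0.28), np.int64(30)), (np.float64(0.29), np.int64(62)), (np.float64(0.3), np.int64(85)), (np.float64(0.31), np.int64(80)), (np.float64(0.32), np.int64(71)), (np.float64(0.33), np.int64(104)), (np.float64(0.34), np.int64(93)), (np.float64(0.35), np.int64(24)), (np.float64(0.36), np.int64(57)), (np.float64(0.37), np.int64(56)), (np.float64(0.38), np.int64(55)), (np.float64(0.39), np.int64(59))]
[[264. 613. 242.]
 [230. 523. 247.]
 [222. 525. 248.]
 [239. 519. 250.]
 [265. 611. 250.]
 [272. 608. 253.]
 [246. 523. 254.]
 [282. 609. 255.]
 [267. 608. 256.]
 [276. 608. 258.]
 [237. 515. 258.]
 [276. 603. 259.]
 [243. 525. 261.]
 [239. 518. 262.]]
[0.26514109 0.55392869 0.35512823]
[ 0.4488649  -0.02180665  0.0771114 ] [-2.14424226e-01 -2.52271282e-01  2.14014762e+00  1.58563525e-05
  1.25371987e+00  1.25984424e+00]
```

The fingertips really stand about 25 mm higher than the documented overhang implies, because the camera sees them at z≈0.088. I'll descend in small guarded steps and watch the force.

servo_tool:
  deltas:
    - [[0,0,0,-0.004,0],[0,0,0,-0.003,0],[0,0,0,-0.001,0],[0,0,0,-0.001,0],[0,0,0,-0.001,0],[0,0,0,-0.001,0],[0,0,0,-0.001,0],[0,0,0,-0.001,0]]

```text
time: 5.05
tool_pos: [0.4489, -0.0218, 0.0641]
tool_rot: [0.0, 0.999, 0.048, 0.0]
contact_force: [0.8, 0.2, 0.6]
gripper_width: 0.002
grasp_force: 0.0
```

servo_tool:
  deltas:
    - [[0,0,0,-0.001,0],[0,0,0,-0.001,0],[0,0,0,-0.001,0],[0,0,0,-0.001,0],[0,0,0,-0.001,0],[0,0,0,0,0],[0,0,0,0,0],[0,0,0,0,0]]

```text
time: 5.85
tool_pos: [0.4489, -0.0218, 0.0592]
tool_rot: [-0.0, 0.999, 0.048, 0.0]
contact_force: [0.3, 0.4, 0.2]
gripper_width: 0.002
grasp_force: 0.0
```

servo_tool:
  deltas:
    - [[0,0,0,-0.001,0],[0,0,0,-0.001,0],[0,0,0,-0.001,0],[0,0,0,-0.001,0],[0,0,0,0,0],[0,0,0,0,0],[0,0,0,0,0],[0,0,0,0,0]]

```text
time: 6.65
tool_pos: [0.4489, -0.0218, 0.0557]
tool_rot: [-0.0, 0.999, 0.048, -0.0]
contact_force: [-2.3, 0.7, 5.5]
gripper_width: -0.004
grasp_force: 2.7
```

servo_tool:
  deltas:
    - [[0,0,0,-0.001,0],[0,0,0,-0.001,0],[0,0,0,-0.001,0],[0,0,0,0,0],[0,0,0,0,0],[0,0,0,0,0],[0,0,0,0,0],[0,0,0,0,0]]

```text
time: 7.45
tool_pos: [0.4489, -0.0218, 0.0528]
tool_rot: [-0.0, 0.999, 0.048, -0.0]
contact_force: [-3.4, 1.3, 5.8]
gripper_width: -0.002
grasp_force: 2.9
```

servo_tool:
  deltas:
    - [[0,0,0,-0.001,0],[0,0,0,-0.001,0],[0,0,0,0,0],[0,0,0,0,0],[0,0,0,0,0],[0,0,0,0,0],[0,0,0,0,0],[0,0,0,0,0]]

```text
time: 8.25
tool_pos: [0.4489, -0.0218, 0.0518]
tool_rot: [-0.0, 0.999, 0.048, -0.001]
contact_force: [-5.8, 1.8, 11.7]
gripper_width: -0.002
grasp_force: 6.0
```

servo_tool:
  deltas:
    - [[0,0,0,-0.001,0],[0,0,0,-0.001,0],[0,0,0,0,0],[0,0,0,0,0],[0,0,0,0,0],[0,0,0,0,0],[0,0,0,0,0],[0,0,0,0,0]]

```text
time: 9.05
tool_pos: [0.449, -0.0219, 0.0516]
tool_rot: [-0.0, 0.999, 0.048, -0.001]
contact_force: [-13.3, 1.7, 24.1]
gripper_width: 0.001
grasp_force: 12.2
```

Cover A is home: the force rose to 24 N at a hard stop at TCP 0.0516. Next is B.

servo_tool:
  deltas:
    - [[0,0,0,0.015,0],[0,0,0,0.015,0],[0,0.0045,-0.0356,0,5.5],[0,0.0045,-0.0356,0,5.5],[0,0.0045,-0.0356,0,5.5],[0,0.0045,-0.0356,0,5.5],[0,0.0045,-0.0356,0,5.5],[0,0.0045,-0.0356,0,5.5]]

```text
time: 9.85
tool_pos: [0.4758, -0.2369, 0.0778]
tool_rot: [-0.0, 0.943, 0.332, 0.0]
contact_force: [0.6, 0.8, 1.1]
gripper_width: -0.003
grasp_force: 0.0
```

servo_tool:
  deltas:
    - [[0,0,0,-0.005,0],[0,0,0,-0.005,0],[0,0,0,-0.005,0],[0,0,0,-0.002,0],[0,0,0,-0.001,0],[0,0,0,-0.001,0],[0,0,0,-0.001,0],[0,0,0,-0.001,0]]

```text
time: 10.65
tool_pos: [0.4764, -0.2354, 0.0584]
tool_rot: [0.0, 0.944, 0.33, 0.0]
contact_force: [-2.5, 2.1, 7.8]
gripper_width: -0.001
grasp_force: 3.5
```

servo_tool:
  deltas:
    - [[0,0,0,-0.001,0],[0,0,0,-0.001,0],[0,0,0,-0.001,0],[0,0,0,-0.001,0],[0,0,0,-0.001,0],[0,0,0,-0.001,0],[0,0,0,0,0],[0,0,0,0,0]]

```text
time: 11.45
tool_pos: [0.4764, -0.2354, 0.0525]
tool_rot: [0.0, 0.944, 0.33, 0.0]
contact_force: [-1.7, 2.9, 5.9]
gripper_width: -0.001
grasp_force: 3.1
```

servo_tool:
  deltas:
    - [[0,0,0,-0.001,0],[0,0,0,-0.001,0],[0,0,0,-0.001,0],[0,0,0,-0.001,0],[0,0,0,0,0],[0,0,0,0,0],[0,0,0,0,0],[0,0,0,0,0]]

```text
time: 12.25
tool_pos: [0.4775, -0.2366, 0.0522]
tool_rot: [0.001, 0.944, 0.33, 0.001]
contact_force: [-8.8, 4.2, 23.8]
gripper_width: 0.001
grasp_force: 11.3
```

Cover B is home too: 24 N at TCP 0.0522. I raise, open, and check both batteries.

servo_tool:
  deltas:
    - [[0,0,0,0.02,0],[0,0,0,0.02,0],[100,0,0,0.02,0],[100,0,0,0,0],[100,0,0,0,0],[100,0,0,0,0],[100,0,0,0,0],[100,0,0,0,0]]

```text
time: 13.05
tool_pos: [0.4753, -0.235, 0.1059]
tool_rot: [-0.001, 0.944, 0.33, -0.001]
contact_force: [-1.2, -0.0, 0.1]
gripper_width: 0.99
grasp_force: 0.0
```

Run:
```python
from m import *
for n in("scene","top"):
    f=grab_frame(n); w=cloud(f); p=f["pixels"].astype(int); R,G,B=p[...,0],p[...,1],p[...,2]
    org=(R>110)&(B<90)&(R>1.6*G)&(w[...,2]>.045)&(w[...,2]<.085)&(w[...,0]<.65)&(w[...,0]>.3)
    k,l,st,_=cv2.connectedComponentsWithStats(org.astype(np.uint8))
    for i in range(1,k):
        if st[i,4]>60: rect(w,l==i,n+" org"+str(st[i,:4]))
    if n=="scene": save(f,"b1.png",(130,140,250,260),5)
m=(abs(w[...,0]-.476)<.09)
```

```text
scene org[205 184  18  10] c [451.3 -22.6] size [62.3 21.3] long-axis deg 5.4 z [62.9 65.2 67.4] 80
scene org[200 187  29  13] c [461.6 -38.1] size [93.2 32. ] long-axis deg 27.5 z [52.2 57.2 62.4] 74
scene org[146 224  27   7] c [ 472.4 -238.7] size [73.5 22.4] long-axis deg 34.2 z [63.1 65.2 67.4] 121
scene org[143 227  38  10] c [ 492.4 -243.6] size [98.8 37.4] long-axis deg 60.4 z [51.9 57.7 63. ] 111
top org[319 208  13  15] c [ 493.6 -220.5] size [46.  40.8] long-axis deg 40.4 z [54.6 64.1 69.6] 123
top org[267 215  13  26] c [448.7 -24. ] size [93.2 40.4] long-axis deg 5.1 z [58.7 64.2 68.8] 248
```

View pics/b1.png

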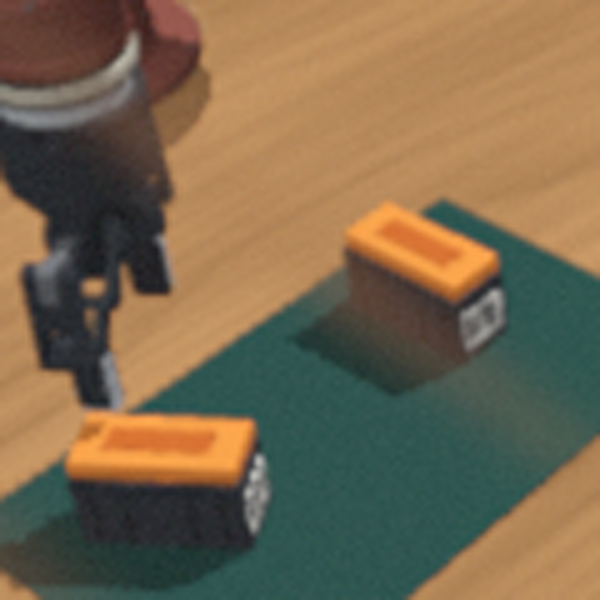

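Both covers read 65.2 mm, with no white band showing and the poses unchanged. Now I grasp B.

servo_tool:
  deltas:
    - [[100,0,0,-0.02,0],[100,0,0,-0.02,0],[100,0,0,-0.02,0],[100,0,0,-0.015,0],[100,0,0,-0.01,0],[100,0,0,-0.008,0],[100,0,0,-0.005,0],[100,0,0,-0.002,0]]

```text
time: 13.95
tool_pos: [0.476, -0.2354, 0.007]
tool_rot: [0.0, 0.944, 0.33, 0.0]
contact_force: [0.0, -0.4, 0.6]
gripper_width: 1.001
grasp_force: 0.0
```

Run:
```python
from h import *
f=grab_frame("scene"); save(f,"b2.png",(110,160,220,260),5)
```

```text
(no output)
```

View pics/b2.png

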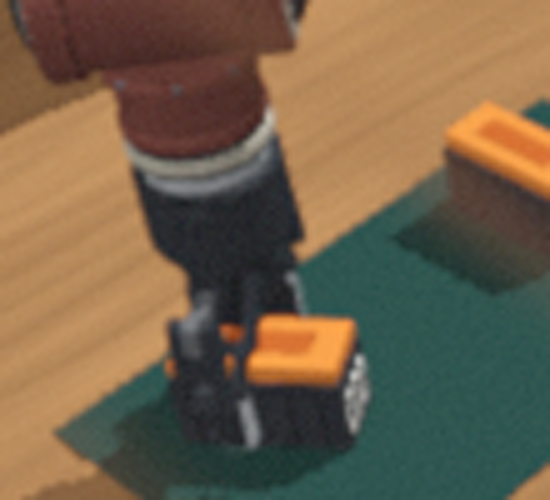

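The fingers straddle battery B, one on each broad side, with the near finger at (230,400). I'll go a little lower and close.

servo_tool:
  deltas:
    - [[100,0,0,-0.005,0],[100,0,0,-0.003,0],[30,0,0,0,0],[30,0,0,0,0],[30,0,0,0,0],[30,0,0,0,0],[30,0,0,0,0],[30,0,0,0,0]]

```text
time: 14.8
tool_pos: [0.4762, -0.2356, -0.0005]
tool_rot: [0.0, 0.944, 0.33, 0.0]
contact_force: [-0.1, -0.2, 2.4]
gripper_width: 0.496
grasp_force: 61.9
```

servo_tool:
  deltas:
    - [[30,0,0,0.003,0],[30,0,0,0.008,0],[30,0,0,0.01,0],[30,0,0,0.01,0],[30,0,0,0.005,0],[30,0,0,0,0],[30,0,0,0,0],[30,0,0,0,0]]

```text
time: 15.6
tool_pos: [0.4755, -0.2352, 0.0346]
tool_rot: [-0.0, 0.944, 0.33, -0.0]
contact_force: [-0.6, -0.4, -3.0]
gripper_width: 0.496
grasp_force: 61.6
```

Run:
```python
from h import *
s=manip.state(); print(s["contact_force"],s["ft_torque"],s["joint_efforts"],s["tool_pos"])
f=grab_frame("scene"); save(f,"b3.png",(110,140,250,260),5)
```

```text
[-0.63741787 -0.37190425 -2.97296023] [0.01014105 0.05638667 0.00107706] [-2.68289637e-03 -3.44298398e+01 -3.35197842e+01  5.87724338e-03
 -9.92787624e-03  3.53728524e-05] [ 0.4754822  -0.23515019  0.0346265 ]
```

View pics/b3.png

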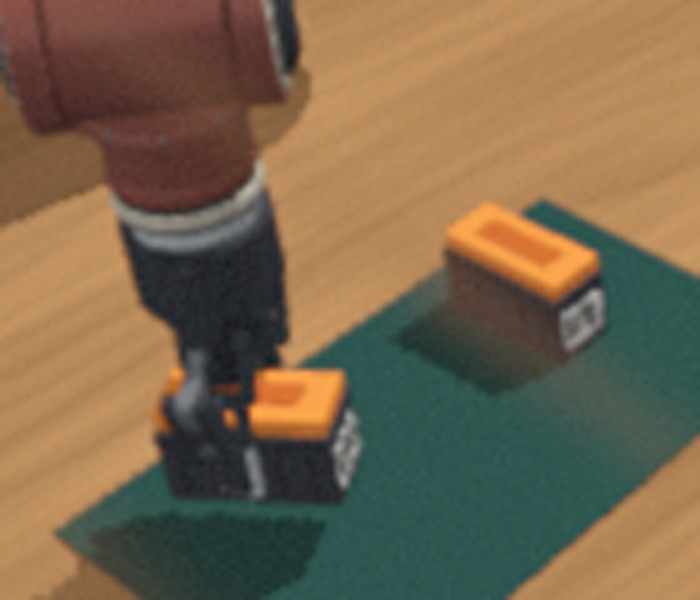

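B hangs upright above the mat. The force noise is about ±0.7 N, so I'll average several readings.

Run:
```python
from h import *
z=[]
for i in range(14):
    grab_frame("top"); z.append(manip.state()["contact_force"][2])
print(np.mean(z),np.std(z),np.round(z,1))
```

```text
-2.3486086846274987 0.4099592623676302 [-2.6 -2.1 -2.2 -1.9 -2.1 -2.6 -2.  -2.2 -2.2 -1.7 -2.9 -2.4 -2.9 -3.2]
```

B weighs about 2.35 N (0.24 kg), so it is the light one. I set it down gently and release.

servo_tool:
  deltas:
    - [[30,0,0,-0.01,0],[30,0,0,-0.01,0],[30,0,0,-0.008,0],[30,0,0,-0.004,0],[30,0,0,-0.002,0],[30,0,0,-0.001,0],[30,0,0,-0.0008,0],[30,0,0,0,0]]

```text
time: 17.15
tool_pos: [0.4762, -0.2356, -0.0003]
tool_rot: [0.0, 0.944, 0.33, 0.0]
contact_force: [-0.7, -0.2, -2.7]
gripper_width: 0.499
grasp_force: 61.6
```

servo_tool:
  deltas:
    - [[60,0,0,0,0],[80,0,0,0,0],[100,0,0,0,0],[100,0,0,0.01,0],[100,0,0,0.025,0],[100,0,0,0.03,0],[100,0,0,0.03,0],[100,0,0,0.015,0]]

```text
time: 17.95
tool_pos: [0.4775, -0.2365, 0.1134]
tool_rot: [0.002, 0.944, 0.33, 0.002]
contact_force: [0.0, -0.2, 0.5]
gripper_width: 0.999
grasp_force: 0.0
```

servo_tool:
  deltas:
    - [[100,-0.0044,0.0353,0,-5.6],[100,-0.0044,0.0353,0,-5.6],[100,-0.0044,0.0353,0,-5.6],[100,-0.0044,0.0353,0,-5.6],[100,-0.0044,0.0353,0,-5.6],[100,-0.0044,0.0353,0,-5.5],[100,0,0,0,0],[100,0,0,0,0]]

```text
time: 18.75
tool_pos: [0.4493, -0.0233, 0.1093]
tool_rot: [0.0, 0.999, 0.045, 0.0]
contact_force: [0.8, -0.7, 0.5]
gripper_width: 0.995
grasp_force: 0.0
```

Run:
```python
from m import *
f=grab_frame("scene"); save(f,"c1.png",(110,110,270,260),4); print(manip.state()["tool_pos"])
w=cloud(f); p=f["pixels"].astype(int); R,G,B=p[...,0],p[...,1],p[...,2]
ob=(w[...,2]>.01)&(w[...,2]<.085)&(abs(w[...,0]-.476)<.08)&(abs(w[...,1]+.235)<.08)
rect(w,ob,"B")
rect(w,ob&(R>150)&(w[...,2]>.055),"Bcov")
```

```text
[ 0.44951835 -0.02392091  0.10937482]
B c [ 479.  -236.1] size [98.2 46.7] long-axis deg 39.0 z [15.1 52.9 66.3] 910
Bcov c [ 477.7 -235.4] size [93.7 44.3] long-axis deg 40.3 z [57.3 64.4 66.9] 429
```

View pics/c1.png

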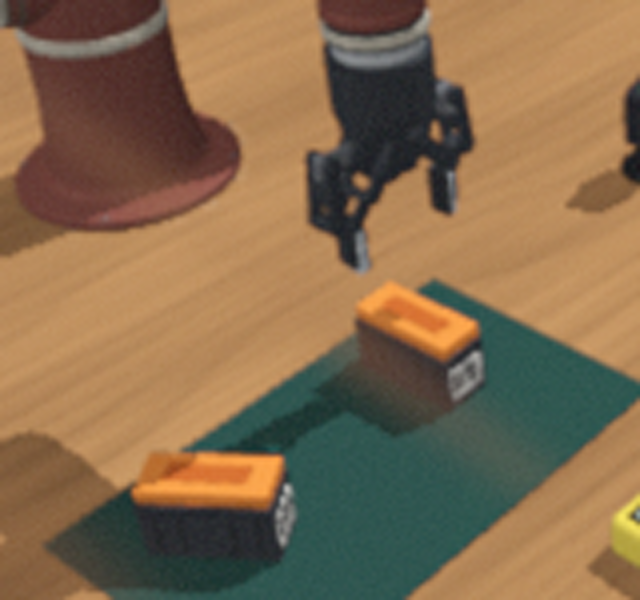

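B stands upright at (210,505) with the gripper clear, and the open gripper is above A at (420,340). I descend and grasp A.

servo_tool:
  deltas:
    - [[100,0,0,-0.025,0],[100,0,0,-0.025,0],[100,0,0,-0.02,0],[100,0,0,-0.015,0],[100,0,0,-0.01,0],[100,0,0,-0.008,0],[100,0,0,-0.005,0],[100,0,0,-0.001,0]]

```text
time: 19.6
tool_pos: [0.4495, -0.0239, 0.0001]
tool_rot: [-0.0, 0.999, 0.044, -0.0]
contact_force: [-0.7, 0.7, 0.4]
gripper_width: 0.999
grasp_force: 0.0
```

servo_tool:
  deltas:
    - [[100,0,0,0,0],[30,0,0,0,0],[30,0,0,0,0],[30,0,0,0,0],[30,0,0,0,0],[30,0,0,0,0],[30,0,0,0,0],[30,0,0,0,0]]

```text
time: 20.4
tool_pos: [0.4501, -0.0231, 0.0011]
tool_rot: [-0.001, 0.999, 0.044, 0.001]
contact_force: [-1.4, 3.9, 5.8]
gripper_width: 0.493
grasp_force: 62.9
```

servo_tool:
  deltas:
    - [[30,0,0,0.003,0],[30,0,0,0.008,0],[30,0,0,0.01,0],[30,0,0,0.01,0],[30,0,0,0.005,0],[30,0,0,0,0],[30,0,0,0,0],[30,0,0,0,0]]

```text
time: 21.2
tool_pos: [0.449, -0.0235, 0.0358]
tool_rot: [-0.0, 0.999, 0.044, -0.0]
contact_force: [0.0, -0.3, -6.0]
gripper_width: 0.492
grasp_force: 61.8
```

Run:
```python
from h import *
z=[]
for i in range(8):
    grab_frame("top"); z.append(manip.state()["contact_force"][2])
print(np.mean(z),np.round(z,1),manip.state()["tool_pos"])
```

```text
-5.769301340201583 [-5.5 -5.3 -6.1 -6.  -6.  -6.5 -5.9 -4.8] [ 0.4493716  -0.02356207  0.03617025]
```

A is the heavy one at about 5.8 N. I carry it at safe height toward the scanner, going round by the +x side.

servo_tool:
  deltas:
    - [[30,0.006,0.007,0.01,0.8],[30,0.012,0.014,0.01,1.5],[30,0.017,0.019,0.01,2],[30,0.018,0.02,0.01,2],[30,0.018,0.02,0,2],[30,0.018,0.02,0,2],[30,0.018,0.02,0,2],[30,0.018,0.02,0,2]]

```text
time: 22.4
tool_pos: [0.5757, 0.1181, 0.077]
tool_rot: [-0.0, 0.986, 0.169, 0.0]
contact_force: [-0.9, 0.4, -5.9]
gripper_width: 0.496
grasp_force: 62.4
```

servo_tool:
  deltas:
    - [[30,0.018,0.02,0,2],[30,0.018,0.02,0,2],[30,0.018,0.02,0,2],[30,0.018,0.02,0,2],[30,0.018,0.02,0,2],[30,0.018,0.017,0,2],[30,0.012,0.012,0,1.5],[30,0.006,0.005,0,1]]

```text
time: 23.2
tool_pos: [0.7015, 0.2524, 0.0765]
tool_rot: [-0.0, 0.956, 0.292, 0.0]
contact_force: [0.1, -0.4, -5.3]
gripper_width: 0.5
grasp_force: 62.3
```

servo_tool:
  deltas:
    - [[30,-0.002,0.006,0,0],[30,-0.004,0.014,0,0],[30,-0.005,0.018,0,0],[30,-0.005,0.018,0,0],[30,-0.005,0.018,0,0],[30,-0.005,0.018,0,0],[30,-0.004,0.014,0,0],[30,-0.002,0.008,0,0]]

```text
time: 24.0
tool_pos: [0.6676, 0.3664, 0.0763]
tool_rot: [-0.0, 0.957, 0.292, -0.0]
contact_force: [-1.0, 0.7, -5.5]
gripper_width: 0.497
grasp_force: 62.3
```

Run:
```python
from h import *
f=grab_frame("scene"); save(f,"d1.png",(200,0,440,240),2.5); s=manip.state(); print(s["tool_pos"],s["tool_rot"],s["joint_pos"])
g=grab_frame("top"); save(g,"d1t.png",(60,100,330,300),2.5)
```

```text
[0.66748376 0.36709054 0.07627415] [-4.89980761e-04  9.56446586e-01  2.91906982e-01  4.96452453e-05] [4.04882189e-01 4.70237044e-01 1.36032553e+00 9.96912793e-04
 1.31082522e+00 1.38298218e+00]
```

View pics/d1.png

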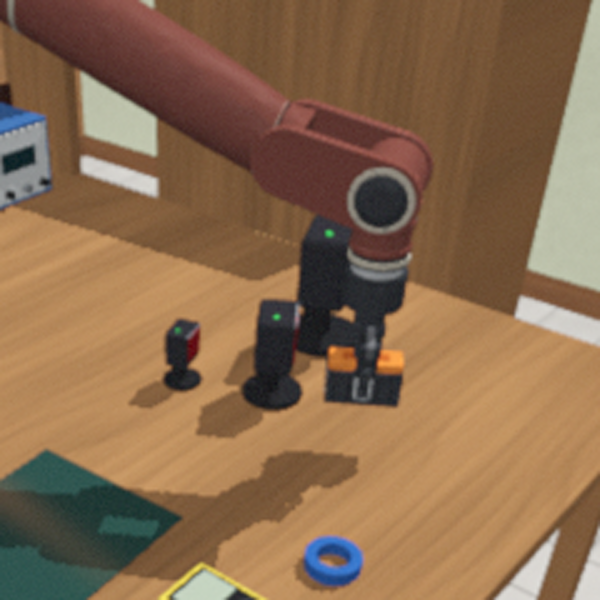

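The forearm passes well above the scanner, and the battery hangs upright with its end facing the right way. I make the last leg.

servo_tool:
  deltas:
    - [[30,-0.002,0.008,0,0],[30,-0.005,0.016,0,0],[30,-0.006,0.02,0,0],[30,-0.006,0.02,0,0],[30,-0.006,0.02,0,0],[30,-0.005,0.015,0,0],[30,-0.002,0.008,0,0],[30,-0.001,0.003,0,0]]

```text
time: 24.9
tool_pos: [0.6349, 0.4757, 0.0762]
tool_rot: [0.0, 0.957, 0.292, -0.0]
contact_force: [0.8, -1.1, -5.5]
gripper_width: 0.496
grasp_force: 62.3
```

servo_tool:
  deltas:
    - [[30,0,0,0,0],[30,0,0,0,0],[30,0,0,0,0],[30,0,0,0,0],[30,0,0,0,0],[30,0,0,0,0],[30,0,0,0,0],[30,0,0,0,0]]

```text
time: 25.7
tool_pos: [0.6355, 0.4744, 0.0763]
tool_rot: [-0.0, 0.957, 0.291, 0.0]
contact_force: [0.6, -0.1, -4.8]
gripper_width: 0.493
grasp_force: 62.3
```

Run:
```python
from m import *
f=grab_frame("scene"); save(f,"e1.png",(200,0,440,240),2.5); s=manip.state(); print(s["tool_pos"],s["tool_rot"])
w=cloud(f); p=f["pixels"].astype(int)
m=(abs(w[...,0]-.635)<.07)&(abs(w[...,1]-.477)<.07)&(w[...,2]>.06)&(w[...,2]<.15)
P=w[m]; print("pack z",np.round(np.percentile(P[:,2],[1,5,95]),3))
o=m&(p[...,0]>140)&(p[...,2]<90); rect(w,o,"cover")
b=(w[...,2]>.01)&(w[...,2]<.085)&(abs(w[...,0]-.476)<.08)&(abs(w[...,1]+.235)<.08); rect(w,b,"B")
```

```text
[0.63545038 0.47441376 0.07633039] [8.55712391e-07 9.56728284e-01 2.90982802e-01 6.67948912e-06]
pack z [0.079 0.083 0.141]
cover c [637.3 469. ] size [96.2 46.1] long-axis deg 34.6 z [129.4 138.5 141.3] 153
B c [ 478.7 -237.2] size [99.8 45.6] long-axis deg 38.5 z [14.7 53.  66.4] 908
```

View pics/e1.png

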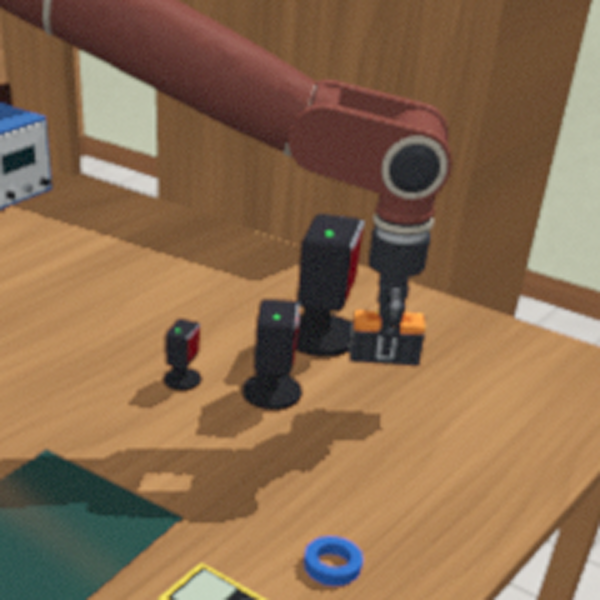

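Battery A is held upright with its underside at 0.078 m. It is 79 mm from the window, 3 mm off centre and within 1° of square, and battery B stands on the mat. I hand the job in.

```bash
python3 -c "
from plant import manip
print(manip.job_done())"
```

```text
the job is handed in; nothing more can be done
None
```

I handed the job in at about 26 s, with no verdict returned: both covers are fully home, the lighter battery (about 2.35 N) stands back on the mat, and the heavier one (about 5.8 N) is held upright about 8 cm square in front of the middle scanner's window.

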